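# Fetch the wrench out of the swivel-lid box

### The arm

A 6-joint arm with a two-finger parallel gripper is mounted at the origin on a cart in front of the work surface, level with it; the furniture and walls round the work are solid. World frame = base frame: x ahead of the robot, y to its left, z up, the work surface at z = 0. Lengths are in m, angles in rad, forces in N, time in s.
With the tool pointing down it reaches from about 0.35 to 0.975 m from the base axis. Payload 4.9 kg.
Tool frame: the origin (TCP) lies midway between the tips of the shut fingers; the grasp point (between the pads) lies 19 mm behind it; z points along the fingers, y is the line along which they close (so a half turn about z gives the same grasp; the last joint's range is limited). The gripper opens to 85 mm and grips with 20 to 120 N. Pads are 22 mm wide; open, the fingers measure 114 mm over their backs; the gripper's body (76 mm by 85 mm) begins 54 mm behind the grasp point. The pads swing forward as they close: fully open they stand 13 mm farther back than shut.
Start: joints at [-1.287, 0.053, 1.613, -0, 1.476, -0.119], TCP at [0.245, -0.575, 0.231] pointing down, gripper open.
Joint ranges: [-3.01, 3.01], [-1.01, 2.22], [0.06, 2.58], [-1.02, 4.17], [0.09, 2.62], [-3.14, 3.14]. Speed limits (rad/s): [2.57, 2.57, 3.14, 3.14, 3.14, 3.14].

### API

Orientations are given as a unit quaternion [w, x, y, z].
In Python, from plant import * gives the robot as it stands.
- The arm moves only by the tool jog_arm, never from a script. Its argument "targets" is a list of rows, each a list of 3 entries, a list of its own where there are three numbers: the shift along the tool's x, y, z in units of 25 mm (1.0 is 25 mm), then the turn, a rotation vector about the tool's x, y, z in units of 8 degrees (1.0 is 8 degrees), then the opening in per cent of the stroke, from 0 (shut) to 100 (fully open). A call has 1 to 8 rows; each row is the pose to reach, as a shift and turn from the pose commanded when the call began, along the tool's axes at that moment; what a row does not reach only later rows make up. A row lasts 1/8 s, in which the tool goes at most 62.5 mm and 10.7 degrees, less where a joint would pass 70% of its speed; a pose out of reach is approached as far as the arm can. A call with a gripper value outside its range is refused whole. The fingers move at their own pace and stop on an object; the grip force is fixed at half the most. Time passes only in rows, so rows that repeat a pose let the fingers close. It gives the time, the measured TCP pose, the force, the opening and the grip force at its end, in the units of the state.
- state(): the state, without advancing time (a new reading comes with each control period).
- grab_frame(name): name is "side" or "top"; returns (picture, depth): 480x640x3 uint8, red, green, blue; 480x640 float32, m along the optical axis (not along the pixel's ray), 0 where there is no reading.
- camera_params(name): a dict with "fovy" (degrees; the focal length in pixels is half the picture's height over the tangent of half this angle, whatever the lens; pixels are square), "cx", "cy" (the principal point, pixels), "rvec" (rotation vector, rad) and "tvec" (3), from world to camera coordinates, as OpenCV has them. Camera axes: x right, y down, z forward; pixel columns grow to the right and rows downward; lengths in m; the calibration is good to about 2 mm. A picture is of the moment at which its call begins. camera_params takes no time and is no camera call.
- job_done(): hands the job in; it is judged then, once.
The state is a dict: "time": time; "joint_pos": joint angles; "joint_vel": joint speeds; "joint_efforts": joint torques, N m; "tool_pos": TCP position; "tool_rot": TCP orientation; "contact_force": force on the tool from outside, world axes, zero at the start; "ft_torque": the same for the moment, N m; "gripper_width": opening from 0.0 (shut) to 1.0 (fully open); "grasp_force": force on a finger pad.
Only numpy, scipy, OpenCV 4.12 (cv2) and the standard library are available. Lean on these libraries where they do the work, as an engineer would, in place of code of your own. Each camera call takes 0.05 s, during which the arm holds its last target. There are 200 camera calls.

### The job

Swing the box's flat swivel cover, the sheet with the knob, aside so that the opening is uncovered, then get the long wrench that lies inside out: both its ends lie under the fixed boards, so slide it along, tilt it and draw it out end first through the opening. Finish while holding the wrench in the gripper, still and entirely above the box, a good 5 cm clear of it; the cover stays open, and the roll of tape, the sanding block and the pliers stay where they are.

Things in the scene. Friction and masses are not known exactly. Their poses are not given: they have to be found in the camera images.
- box: Shallow plywood box fixed to the bench, 150 (x) by 320 (y) by 64 mm high. Origin on the bench below the centre of the opening in its top; x across it (away from the robot at yaw 0), y along it, z up. Cavity: x -65..65, y -170..130 mm, floor at z 8 mm. Fixed boards, underside z 58 and top z 64, cover its long end (y -180..-80) and its short end (y 80..140). Yaw within 0.3 rad.
- box_opening (a point): Centre of the opening in the box's top, at box x 0, y 0, z 64 mm. The opening is 130 mm (box x) by 160 mm (box y), shorter even corner to corner than the wrench.
- cover (a joint): Swivel cover over the opening: a 6 mm plywood sheet 150 x 186 mm, top at z 70.5 mm, turning about a vertical pivot. 0 = square over the opening, grows counter-clockwise seen from above to 1.75; at 1.57 rad it lies wholly beyond the far (+x) side of the box. Light friction (about 0.06 N m); it stays where it is left.
- cover_pivot (a point): The cover's pivot screw, at its corner at box x 64, y 89 mm; the point lies in the cover's top face, z 70.5 mm.
- cover_knob (a point): Centre of the round dark-wood knob that stands up from the cover (box x -16, y 39 mm when shut): diameter 24 mm, from 0 to 28 mm above the cover's top face; the point is 16 mm above that face and 94 mm from the pivot. It is fixed to the cover and turns with it.
- wrench: Steel adjustable wrench, 218 mm long, 48 mm wide at the jaws, 13 mm thick, 0.2 to 0.4 kg, flat on the box's floor. Origin in its underside at mid-length. Its y runs along it from jaws (-109) to butt (109 mm), about along the box's y, jaws towards the long covered end; z up. Shank: y -35..109 mm, up to 26 mm wide, 11 mm thick. Centre of mass near mid-length.
- wrench_jaw (a point): Jaw end of the wrench, at wrench y -109, z 5.5 mm.
- wrench_butt (a point): Butt end of the wrench's shank, at wrench y 109, z 5.5 mm.
- masking_tape: Roll of masking tape lying flat on the bench to the left of the box, 104 mm across, 25 mm high; origin under its centre. Leave alone.
- sanding_block: Brown sanding block on the bench, far left of the box, 67 x 112 x 36 mm; origin under its centre. Leave alone.
- pliers: Pliers with red grips lying on the bench to the right of the box, 58 x 190 x 14 mm; origin under the centre. Leave alone.

How it is judged:
On the way, in this order (a step that is already met when the one before it is completed fails the run):
1. the cover is swung clear of the opening (value of joint cover above 1.2 rad), for 0.2 s.
2. the wrench is held out of the box, both ends above its top (height (world z) of each of wrench_jaw, wrench_butt above 0.08 m and contact force between the fingers and wrench above 1 N), for 0.2 s.
At the end, for the whole second after the job is handed in: Cover at more than 1.2 rad; the wrench gripped by the fingers, still (under 0.05 m/s), not touching the box, both its ends higher than 0.11 m above the bench (about 5 cm over the box's top) (value of joint cover above 1.2 rad and height (world z) of each of wrench_jaw, wrench_butt above 0.11 m and contact force between the fingers and wrench above 1 N and contact force between wrench and box below 0.5 N and linear speed of wrench below 0.05 m/s); the arm keeps its last pose, push and grip.
It fails at once if the roll of tape is disturbed (over 25 mm) (distance of masking_tape from where it was at the start of the episode above 0.025 m).
It fails at once if the sanding block is disturbed (over 25 mm) (distance of sanding_block from where it was at the start of the episode above 0.025 m).
It fails at once if the pliers are disturbed (over 25 mm) (distance of pliers from where it was at the start of the episode above 0.025 m).
It also fails if it takes over 59 s, if anything falls off the work surface, if the arm or the gripper's body presses on something with over 40 N, if the wrist force passes 120 N, or if a joint passes its speed limit or range.

## Working session

There is one attempt and no reset: what is moved stays moved. The work goes in short steps, Python scripts to look and compute and a tool call to move; the robot and the scene stay as the last step left them, time stands still between calls to the robot, and variables do not carry over. Pictures are saved under pics/ and viewed, at most 10 in all, crops included, and the job is handed in when it is done.

Besides the shell and the picture viewer there is one more tool, called after "Request:" as a command line: name --argument value ..., lists and objects as JSON in quotes. jog_arm: Moves the arm, as the interface text tells. Its arguments: {"type":"object","properties":{"targets":{"type":"array"}},"required":["targets"]}

```bash
mkdir -p pics; ls
cat > h.py <<'E'
from plant import *
import numpy as np, cv2
from scipy.spatial.transform import Rotation as R
def cam(n):
    p=camera_params(n); f=240/np.tan(np.radians(p["fovy"])/2)
    return f,p["cx"],p["cy"],cv2.Rodrigues(np.array(p["rvec"],float))[0],np.array(p["tvec"],float)
def cloud(n,d):
    f,cx,cy,M,t=cam(n); v,u=np.mgrid[:480,:640]
    P=np.stack([(u-cx)/f*d,(v-cy)/f*d,d],-1)
    W=(P-t)@M; W[d<=0]=np.nan; return W
def ray(n,u,v,z):
    f,cx,cy,M,t=cam(n); o=-M.T@t; r=M.T@np.array([(u-cx)/f,(v-cy)/f,1]); return o+r*(z-o[2])/r[2]
def proj(n,X):
    f,cx,cy,M,t=cam(n); c=M@np.array(X)+t; return c[0]/c[2]*f+cx,c[1]/c[2]*f+cy
E
python3 - <<'E'
from h import *
s=state(); print({k:np.round(v,3) for k,v in s.items()})
for n in("top","side"):
    im,d=grab_frame(n); np.savez(n+"0.npz",im=im,d=d); cv2.imwrite(f"pics/{n}0.png",im[:,:,::-1])
    f,cx,cy,M,t=cam(n); print(n,f,cx,cy,-M.T@t,M[2], camera_params(n))
    print((d>0).mean())
E
```

```text
pics
{'time': np.float64(0.0), 'joint_pos': array([-1.287,  0.053,  1.614,  0.   ,  1.476, -0.119]), 'joint_vel': array([-0.002, -0.001, -0.001, -0.002,  0.001, -0.001]), 'joint_efforts': array([-2.0000e-03, -3.9368e+01, -3.7018e+01, -0.0000e+00,  7.0000e-03,
        0.0000e+00]), 'tool_pos': array([ 0.245, -0.574,  0.23 ]), 'tool_rot': array([-0.001,  0.98 ,  0.2  , -0.   ]), 'contact_force': array([-0.322, -0.668,  0.193]), 'ft_torque': array([0.023, 0.009, 0.04 ]), 'grasp_force': np.float64(0.0), 'gripper_width': np.float64(1.003)}
top 596.6509928354958 319.1372248110595 237.37362110733474 [-0.07338649 -0.10073224  1.83274904] [ 0.28805683  0.06751499 -0.95523033] {'fovy': 43.82444139302981, 'cx': 319.1372248110595, 'cy': 237.37362110733474, 'rvec': array([ 2.2943663 , -1.76709153,  0.277002  ]), 'tvec': array([-0.09394176,  0.44958181,  1.77863789])}
0.9958203125
side 563.5027242144226 321.7765620426417 244.20052939284392 [-0.175998    1.13411435  0.63773509] [ 0.46747605 -0.78434032 -0.40777003] {'fovy': 46.139030973510714, 'cx': 321.7765620426417, 'cy': 244.20052939284392, 'rvec': array([ 0.65480929, -2.33122208,  1.51628398]), 'tvec': array([0.42792322, 0.15267578, 1.23185573])}
0.9960579427083334
```

View pics/top0.png

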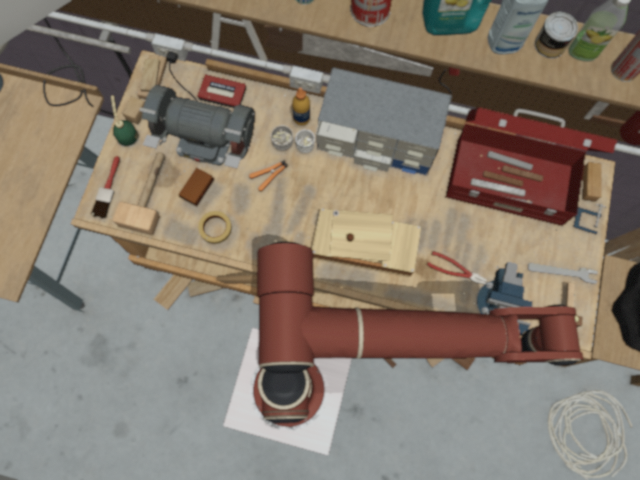

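View pics/side0.png

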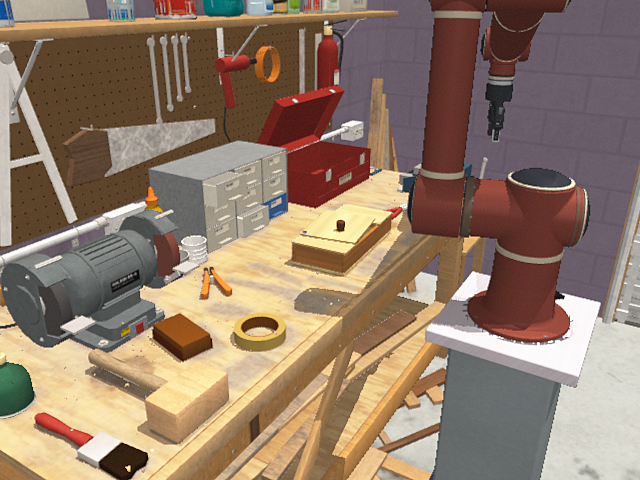

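The top view shows the box around (368,240) with its knob at (350,237). In the side view the knob is at (340,226). The tape is at (215,227) and the pliers at (457,267) in the top view.

Run:
```python
from h import *
for n,(a,b,c,e) in (("top",(190,300,290,440)),("side",(190,290,280,410))):
    z=np.load(n+"0.npz"); W=cloud(n,z["d"]); im=z["im"].astype(int)
    m=np.zeros((480,640),bool); m[a:b,c:e]=1
    for lo,hi in((.055,.0675),(.0675,.078),(.09,.11)):
        q=m&(W[:,:,2]>lo)&(W[:,:,2]<hi); P=W[q]
        nn,l,st,_=cv2.connectedComponentsWithStats(q.astype(np.uint8)); 
        if nn<2: continue
        P=W[l==1+np.argmax(st[1:,4])] if lo<.08 else P
        r=cv2.minAreaRect(P[:,:2].astype(np.float32)*1000)
        print(n,lo,len(P),P.mean(0).round(4),r)
    # dark knob
    k=m&(im.sum(2)<230)&(W[:,:,2]>.07)
    vv,uu=np.nonzero(k); print(n,"knob px",len(uu),uu.mean(),vv.mean(),uu.min(),uu.max(),vv.min(),vv.max(),np.nanmean(W[k],0),np.nanmax(W[k],0))
    crop=z["im"][a:b,c:e]; cv2.imwrite(f"pics/{n}0c.png",cv2.resize(crop,None,fx=5,fy=5,interpolation=2)[:,:,::-1])
    # box whole footprint
    q=m&(W[:,:,2]>.03)&(W[:,:,2]<.08)&(W[:,:,0]>.3)
    r=cv2.minAreaRect(W[q][:,:2].astype(np.float32)*1000);print(n,"foot",r)
    q=m&(abs(W[:,:,2])<.01);print("bench z",np.nanmedian(W[q],0))
```

```text
top 0.055 1133 [ 0.4899 -0.2244  0.0621] ((495.061767578125, -166.940185546875), (152.88209533691406, 224.7469940185547), 3.906508445739746)
top 0.0675 1901 [ 0.4983 -0.1018  0.0716] ((493.3528137207031, -103.32083892822266), (164.02821350097656, 207.4623260498047), 9.459633827209473)
top 0.09 46 [ 0.4769 -0.0696  0.0982] ((477.4415588378906, -69.66340637207031), (21.506149291992188, 21.735424041748047), 70.45624542236328)
top knob px 579 307.979274611399 273.89464594127804 290 351 235 299 [ 0.19821438 -0.01805233  0.67598309] [0.48040889 0.03020098 0.72047667]
top foot ((499.95721435546875, -118.93038940429688), (172.40733337402344, 321.439208984375), 3.6230757236480713)
bench z [ 5.16739428e-01 -1.57375096e-01 -4.33097446e-04]
side 0.055 1371 [ 0.4816 -0.0811  0.0617] ((495.43115234375, -110.06155395507812), (153.82684326171875, 329.52789306640625), 3.5699822902679443)
side 0.0675 1210 [ 0.4987 -0.083   0.0693] ((502.945556640625, -89.98564147949219), (150.6609649658203, 193.36685180664062), 9.359619140625)
side 0.09 37 [ 0.4798 -0.056   0.0945] ((478.80792236328125, -57.469932556152344), (19.897794723510742, 31.626537322998047), 51.662017822265625)
side knob px 118 368.6271186440678 218.0593220338983 337 409 190 230 [0.37415738 0.01265484 0.14818964] [0.48594633 0.11645086 0.26514306]
side foot ((611.62548828125, -204.81585693359375), (383.6268310546875, 577.6431884765625), 12.073320388793945)
bench z [ 0.48590774 -0.1308684  -0.00165134]
```

View pics/top0c.png

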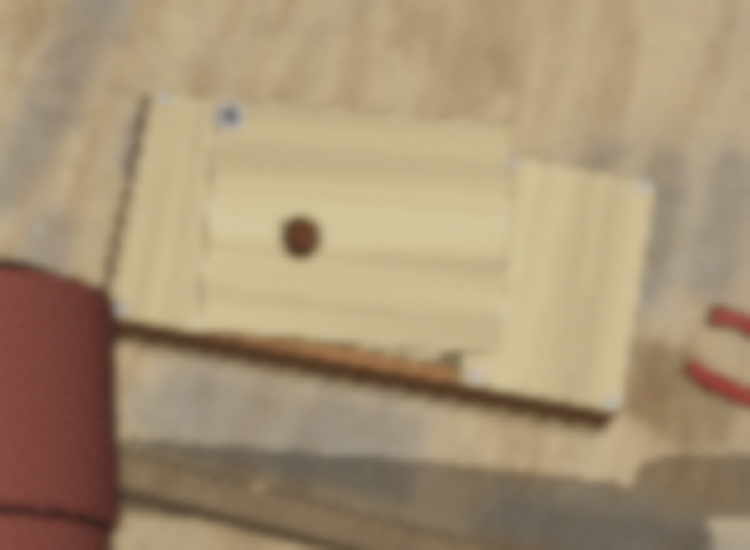

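The crop shows the box's top corners at (150,95), (655,180), (605,415) and (112,305), the pivot screw at (229,115) and the knob at (300,237). The cover is already slightly open, by about 0.1 rad. Next I cast these points as rays and check them.

Run:
```python
from h import *
g=lambda u,v,z:ray("top",290+u/5-.4,190+v/5-.4,z)
C=[g(150,95,.064),g(655,180,.064),g(607,415,.064),g(112,306,.064)]
for c in C: print(c.round(4))
C=np.array(C); print([np.linalg.norm(C[i]-C[i-1]).round(4) for i in range(4)])
e=(C[0]-C[1]+C[3]-C[2])/2; yaw=np.arctan2(-e[0],e[1]); e2=(C[0]-C[3]); print("yaw",yaw,np.arctan2(e2[1],e2[0]))
print("ctr",C.mean(0))
for yw in(yaw,.065):
    Rz=R.from_euler('z',yw); o=C.mean(0)+Rz.apply([0,.02,0]); print("origin",o, "pivot model",o+Rz.apply([.064,.089,0]))
print("pivot seen",g(229,115,.0705))
print("knob top z.0985",g(300,235,.0985))
# knob triangulation
out=[]
for n,(a,b,c,e) in (("top",(228,246,342,358)),("side",(216,234,332,350))):
    im=np.load(n+"0.npz")["im"][a:b,c:e].astype(int); k=im.sum(2)<300
    vv,uu=np.nonzero(k); print(n,len(uu),uu.mean()+c,vv.mean()+a)
    f,cx,cy,M,t=cam(n); out.append((-M.T@t,M.T@np.array([(uu.mean()+c-cx)/f,(vv.mean()+a-cy)/f,1])))
A=np.array([out[0][1],-out[1][1]]).T; x=np.linalg.lstsq(A,out[1][0]-out[0][0],rcond=None)[0]
p,q=[o+r*s for (o,r),s in zip(out,x)]; print("knob tri",p,q)
for n,w in(("tape",(215,227)),("pl",(457,267)),("tin",(432,262)),("plend",(486,280))): print(n,ray("top",*w,.012))
```

```text
[0.5521 0.047  0.064 ]
[ 0.5787 -0.2726  0.064 ]
[ 0.4231 -0.2753  0.064 ]
[0.4125 0.0345 0.064 ]
[np.float64(0.1402), np.float64(0.3207), np.float64(0.1556), np.float64(0.31)]
yaw 0.059003248908924506 0.0889320298926871
ctr [ 0.49159755 -0.11658783  0.064     ]
origin [ 0.49041817 -0.09662263  0.064     ] pivot model [ 0.54905856 -0.00400349  0.064     ]
origin [ 0.49029847 -0.09663006  0.064     ] pivot model [ 0.54838239 -0.00366094  0.064     ]
pivot seen [ 0.54969146 -0.00477632  0.0705    ]
knob top z.0985 [ 0.47578198 -0.0671993   0.0985    ]
top 36 349.52777777777777 237.02777777777777
side 81 340.2345679012346 225.1358024691358
knob tri [ 0.47997224 -0.0669735   0.0808619 ] [ 0.48337106 -0.06561497  0.08196165]
tape [0.42365278 0.35960997 0.012     ]
pl [ 0.49264329 -0.41696283  0.012     ]
tin [ 0.48840537 -0.33739807  0.012     ]
plend [ 0.47461761 -0.51285432  0.012     ]
```

The checks agree. The knob-to-pivot distance is 95 mm against the stated 94, the yaw is about 0.06, and the cover sits at about 0.1 rad. I'll add a helper that gives move units to a world pose.

```bash
cat >> h.py <<'E'
YAW=.062; B=R.from_euler('z',YAW); O=np.array([.4904,-.0966,0]); PIV=np.array([.549,-.0045,0])
TD=B*R.from_matrix(np.array([[0,1,0],[1,0,0],[0,0,-1.]]))   # tool x=box y, y=box x, z down
def box(p): return O+B.apply(p)
def tobox(p): return B.inv().apply(np.array(p)-O)
def pose():
    s=state(); q=s["tool_rot"]; return np.array(s["tool_pos"]),R.from_quat([q[1],q[2],q[3],q[0]])
def rel(p,Rt=TD):
    t,r=pose(); return (r.inv().apply(np.array(p)-t)/.025).round(2).tolist(),(np.degrees((r.inv()*Rt).as_rotvec())/8).round(2).tolist()
def knob(j,z):
    a=np.arctan2(-.05,-.08)+YAW+j; return PIV+[.0943*np.cos(a),.0943*np.sin(a),z]
E
python3 - <<'E'
from h import *
print(knob(.1,.17),rel(knob(.1,.17)))
E
```

```text
[ 0.478142   -0.06672245  0.17      ] ([16.55, -15.02, 2.44], [-0.01, -0.01, -8.81])
```

Request:
jog_arm --targets '[[[4,-3.6,0],[0,0,-2],100],[[8,-7.2,0],[0,0,-4],100],[[12,-11,0.5],[0,0,-6],80],[[15,-13.5,1],[0,0,-7.5],70],[[16.55,-15.02,1.5],[0,0,-8.81],70],[[16.55,-15.02,2],[0,0,-8.81],70],[[16.55,-15.02,2],[0,0,-8.81],70],[[16.55,-15.02,2],[0,0,-8.81],70]]'

```text
time: 1.1
tool_pos: [0.4532, -0.121, 0.19]
tool_rot: [0.0, 0.685, 0.729, 0.0]
contact_force: [0.1, -0.3, -0.4]
gripper_width: 0.706
grasp_force: 0.0
```

Request:
jog_arm --targets '[[[16.55,-15.02,2],[0,0,-8.81],70]]'

```text
time: 1.23
tool_pos: [0.4086, -0.0771, 0.1821]
tool_rot: [-0.003, 0.61, 0.792, -0.001]
contact_force: [-0.2, 0.9, 0.6]
gripper_width: 0.702
grasp_force: 0.0
```

The second call was relative to the pose already reached, so that row went astray by a few centimetres, in free air. I'll re-aim.

Run:
```python
from h import *
print(pose()[0],rel(knob(.1,.15)))
```

```text
[ 0.4085999  -0.07713443  0.18211771] ([-0.31, 2.8, 1.27], [-0.04, -0.03, 1.4])
```

Request:
jog_arm --targets '[[[-0.15,1.4,0.6],[0,0,0.7],70],[[-0.31,2.8,1.27],[0,0,1.4],70],[[-0.31,2.8,1.27],[0,0,1.4],70],[[-0.31,2.8,1.27],[0,0,1.4],70]]'

```text
time: 1.72
tool_pos: [0.4776, -0.0699, 0.1528]
tool_rot: [-0.0, 0.687, 0.726, -0.0]
contact_force: [-0.4, -1.0, 1.2]
gripper_width: 0.701
grasp_force: 0.0
```

Run:
```python
from h import *
print(pose()[0],rel(knob(.1,.079)))
im,d=grab_frame("side"); cv2.imwrite("pics/s1.png",cv2.resize(im[100:300,250:450],None,fx=3,fy=3)[:,:,::-1])
```

```text
[ 0.47755332 -0.06985401  0.15284548] ([0.12, 0.03, 2.95], [-0.01, -0.0, -0.05])
```

View pics/s1.png

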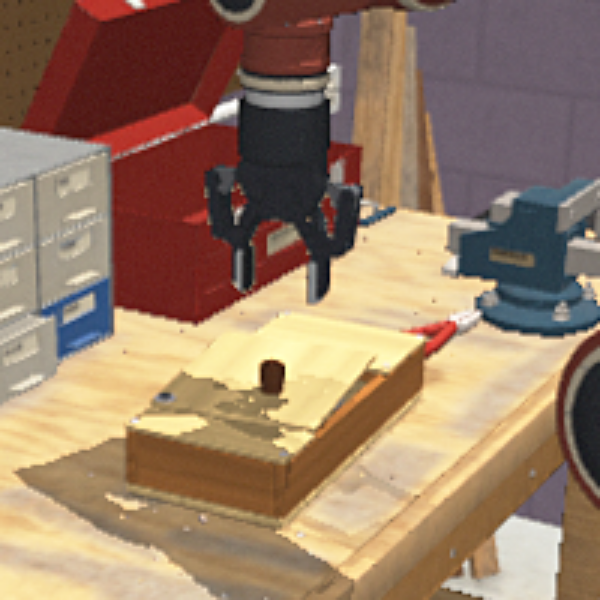

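The side crop shows the open fingers straddling above the knob, which is at (272,375), along box x. They are aligned, so I'll descend and narrow the opening.

Request:
jog_arm --targets '[[[0.12,0.03,1.5],[0,0,0],70],[[0.12,0.03,2.9],[0,0,0],70],[[0.12,0.03,2.9],[0,0,0],60],[[0.12,0.03,2.9],[0,0,0],45],[[0.12,0.03,2.9],[0,0,0],45]]'

```text
time: 2.4
tool_pos: [0.48, -0.0674, 0.0829]
tool_rot: [0.002, 0.688, 0.726, 0.001]
contact_force: [0.1, -1.1, 0.0]
gripper_width: 0.444
grasp_force: 0.0
```

Run:
```python
from h import *
print(pose()[0],state()["contact_force"])
for j in np.arange(.1,1.6,.2).tolist()+[1.55]: print(round(j,2),rel(knob(j,.080))[0])
```

```text
[ 0.48001949 -0.06738433  0.08289809] [ 0.087138   -1.13270081  0.02130294]
0.1 [0.03, -0.07, 0.12]
0.3 [-0.51, 0.45, 0.12]
0.5 [-0.94, 1.07, 0.12]
0.7 [-1.24, 1.76, 0.12]
0.9 [-1.39, 2.5, 0.13]
1.1 [-1.39, 3.25, 0.13]
1.3 [-1.24, 3.99, 0.13]
1.5 [-0.95, 4.69, 0.13]
1.55 [-0.86, 4.85, 0.13]
```

Request:
jog_arm --targets '[[[-0.25,0.4,0.05],[0,0,0],45],[[-0.51,0.75,0.05],[0,0,0],45],[[-0.94,1.3,0.05],[0,0,0],45],[[-1.24,2.0,0.05],[0,0,0],45],[[-1.39,2.75,0.05],[0,0,0],45],[[-1.39,3.5,0.05],[0,0,0],45],[[-1.24,4.25,0.05],[0,0,0],45],[[-0.95,4.95,0.05],[0,0,0],45]]'

```text
time: 3.4
tool_pos: [0.6046, -0.0847, 0.0794]
tool_rot: [0.0, 0.688, 0.726, -0.0]
contact_force: [-0.9, -0.7, -0.5]
gripper_width: 0.448
grasp_force: 0.7
```

Run:
```python
from h import *
print(pose()[0],state()["contact_force"],rel(knob(1.55,.08)),rel(knob(1.55,.17)))
```

```text
[ 0.60464561 -0.08470742  0.07936852] [-0.9411434  -0.70206052 -0.50838291] ([0.1, -0.09, -0.03], [-0.0, 0.01, -0.06]) ([0.1, -0.09, -3.63], [-0.0, 0.01, -0.06])
```

Request:
jog_arm --targets '[[[0.15,0.15,0],[0,0,0],45],[[0.15,0.15,0],[0,0,0],45],[[0.15,0,0],[0,0,0],55],[[0.15,0,-2],[0,0,0],60],[[0.15,0,-4],[0,0,0],60],[[-2,-1,-6],[0,0,0],60],[[-5,-2,-6],[0,0,0],60],[[-8,-3,-6],[0,0,0],60]]'

```text
time: 4.4
tool_pos: [0.5508, -0.246, 0.23]
tool_rot: [0.002, 0.687, 0.726, 0.0]
contact_force: [1.1, -0.1, 1.3]
gripper_width: 0.598
grasp_force: 0.0
```

Run:
```python
from h import *
print(pose()[0],state()["time"])
for n,(a,b,c,e) in (("top",(180,300,290,440)),("side",(170,290,270,420))):
    im,d=grab_frame(n); np.savez(n+"1.npz",im=im,d=d)
    cv2.imwrite(f"pics/{n}1.png",cv2.resize(im[a:b,c:e],None,fx=5,fy=5,interpolation=2)[:,:,::-1])
```

```text
[ 0.5507523  -0.24596683  0.23000732] 4.4
```

View pics/top1.png

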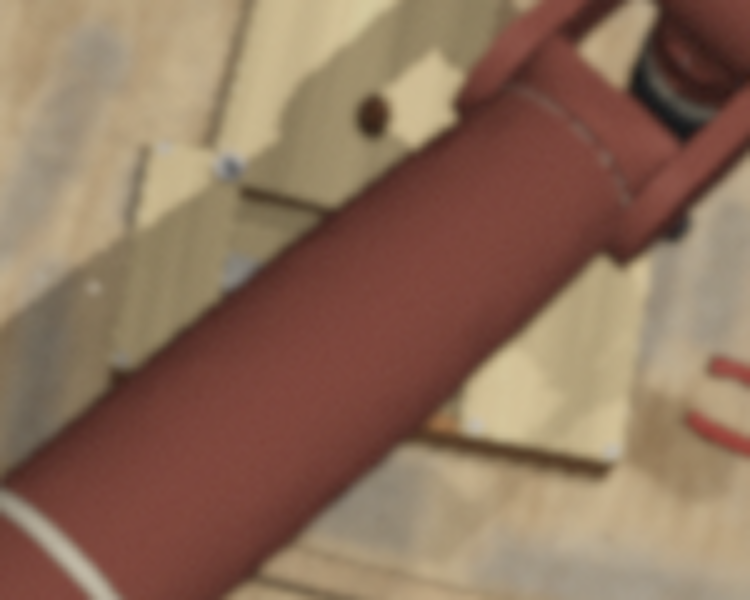

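View pics/side1.png

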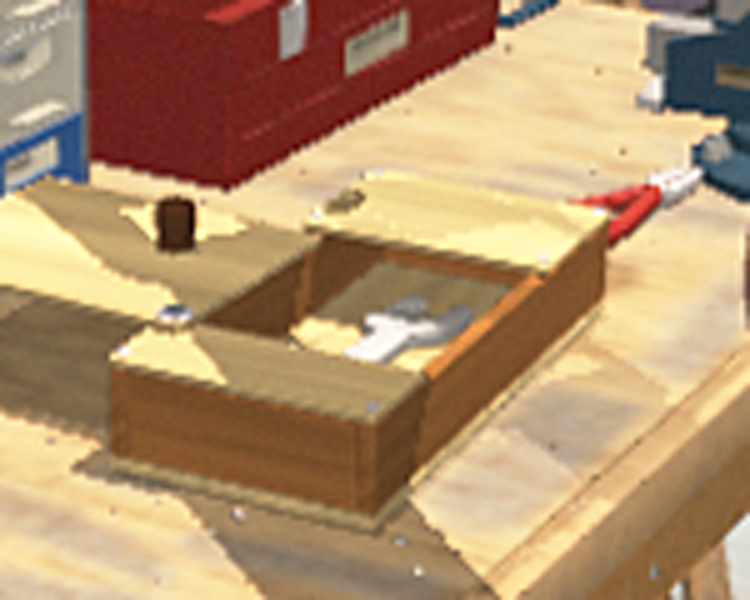

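The cover is fully open: knob at (375,117) in the top crop, at about 1.57 rad. The wrench's jaws are at (435,320) in the side crop, but the arm hides the wrench from above. I'll move it back aside.

Request:
jog_arm --targets '[[[-2,-2,0],[0,0,0],60],[[-4,-4,0],[0,0,0],60],[[-6,-6,0],[0,0,0],60],[[-8,-8,0],[0,0,0],60],[[-10,-10,0],[0,0,0],60],[[-11,-10,0],[0,0,0],60],[[-11,-10,0],[0,0,0],60]]'

```text
time: 5.38
tool_pos: [0.3143, -0.5345, 0.2275]
tool_rot: [-0.0, 0.689, 0.724, -0.0]
contact_force: [0.4, 2.0, 0.3]
gripper_width: 0.603
grasp_force: 0.0
```

Run:
```python
from h import *
print(pose()[0],state()["time"])
a,b,c,e=(180,300,290,440)
im,d=grab_frame("top"); np.savez("top2.npz",im=im,d=d)
cv2.imwrite("pics/top2.png",cv2.resize(im[a:b,c:e],None,fx=5,fy=5,interpolation=2)[:,:,::-1])
```

```text
[ 0.31431908 -0.53452822  0.22753816] 5.375
```

View pics/top2.png

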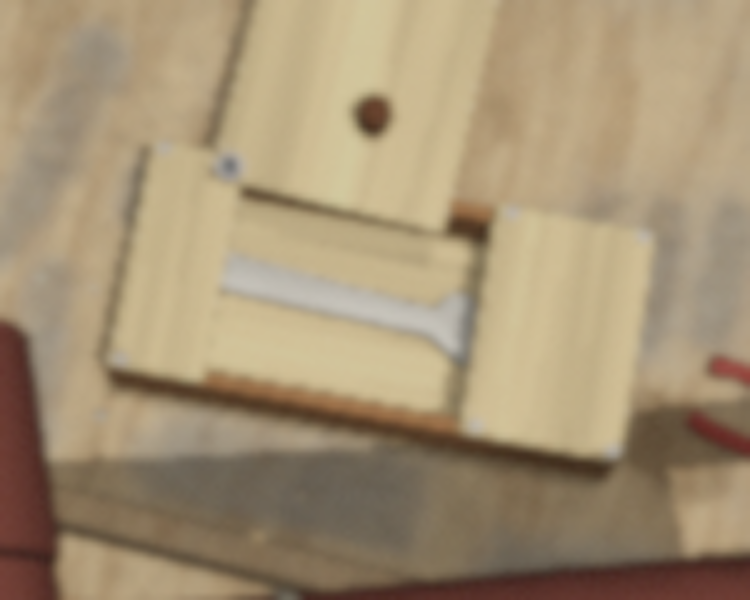

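The wrench is plainly visible from (228,274) at the shank to (455,325) at the jaws. The shank widens into the jaws near (430,315). Next I fit its axis.

Run:
```python
from h import *
z=np.load("top2.npz"); im=z["im"]; W=cloud("top",z["d"])
hsv=cv2.cvtColor(im,cv2.COLOR_RGB2HSV)
m=np.zeros((480,640),bool); m[228:256,333:386]=1
m&=(hsv[:,:,1]<45)&(hsv[:,:,2]>110)
n,l,st,_=cv2.connectedComponentsWithStats(m.astype(np.uint8)); k=1+np.argmax(st[1:,4]); m=l==k
vv,uu=np.nonzero(m); print("n",len(uu),"z wrench",np.nanmedian(W[m][:,2]),"floor",np.nanmedian(W[255:262,345:370,2]))
P=np.array([tobox(ray("top",u,v,.019))for u,v in zip(uu,vv)])*1000
for y in range(-90,95,10):
    q=P[abs(P[:,1]-y)<6]
    if len(q): print(y,len(q),q[:,0].min().round(1),q[:,0].max().round(1),q[:,0].mean().round(1))
q=P[P[:,1]>-35]; print("fit x=a*y+b",np.polyfit(q[:,1],q[:,0],1))
# box check: opening corners seen (board edges) 
g=lambda u,v,zz:tobox(ray("top",290+u/5-.4,180+v/5-.4,zz))*1000
for w in((238,190),(205,375),(490,225),(462,430)): print(g(*w,.064).round(1))
print("knob",g(372,113,.0985),"pivot",g(229,165,.0705))
# side view: jaw notch from side image
s=np.load("side1.npz"); Ws=cloud("side",s["d"]); print("side shank z",Ws[170+340//5,270+395//5],tobox(Ws[170+340//5,270+395//5]), tobox(ray("side",270+395/5,170+340/5,.019)))
```

```text
n 378 z wrench 0.01853125211820586 floor 0.012702958879327663
-80 31 -17.6 25.5 3.2
-70 47 -15.6 25.5 5.0
-60 33 -10.3 23.0 5.6
-50 24 -5.7 14.5 4.8
-40 23 -4.3 14.7 5.2
-30 24 -4.2 16.1 5.6
-20 24 -3.4 16.9 6.1
-10 24 -3.4 16.9 6.6
0 25 -3.3 17.6 6.7
10 24 -2.5 18.4 7.6
20 24 -1.1 19.8 9.0
30 24 -1.7 20.6 9.4
40 26 -1.6 22.0 9.9
50 26 -0.8 21.4 10.4
60 27 -0.8 22.8 11.3
70 28 -0.6 23.6 11.4
80 12 2.0 22.4 12.0
fit x=a*y+b [0.05937404 7.50439689]
[52.  79.6 64. ]
[-70.4  77.2  64. ]
[ 60.2 -79.3  64. ]
[-73.8 -83.7  64. ]
knob [105.94813206   6.42544981  98.5       ] pivot [64.86696318 87.97353517 70.5       ]
side shank z [ 0.49499096 -0.13910438  0.01560599] [ 0.00194856 -0.04270717  0.01560599] [-0.0012746  -0.03554769  0.019     ]
```

Run:
```python
from h import *
for u,v in((472,310),(420,300),(440,335),(375,340)): print((u,v),(tobox(ray("side",270+u/5-.4,170+v/5-.4,.018))*1000).round(1))
W=R.from_euler('z',YAW-.06)*R.from_matrix(np.array([[0,1,0],[1,0,0],[0,0,-1.]]))
for zz in(.15,.08,.011): print(box([.0075,0.0,zz]),rel(box([.0075,0.0,zz]),W))
```

```text
(472, 310) [-18.5 -99.8  18. ]
(420, 300) [ 13.7 -99.   18. ]
(440, 335) [-17.2 -58.1  18. ]
(375, 340) [ 11.6 -34.3  18. ]
[ 0.49788559 -0.0961353   0.15      ] ([17.07, 8.18, 3.12], [0.0, -0.01, 0.35])
[ 0.49788559 -0.0961353   0.08      ] ([17.06, 8.18, 5.92], [0.0, -0.01, 0.35])
[ 0.49788559 -0.0961353   0.011     ] ([17.06, 8.18, 8.68], [0.0, -0.01, 0.35])
```

Side rays put the jaw tips at about box y −100 to −105, so the wrench's mid-point is about y 0 ± 10. I'll move over box y ≈ 10 mm.

Request:
jog_arm --targets '[[[2.4,1.1,0],[0,0,0],60],[[4.8,2.2,0],[0,0,0],60],[[7.2,3.4,0],[0,0,0],60],[[9.6,4.6,0],[0,0,0.2],60],[[12,5.8,0],[0,0,0.35],60],[[14.4,7,0.5],[0,0,0.35],60],[[16.5,7.9,1.5],[0,0,0.35],60],[[17.45,8.2,2.5],[0,0,0.35],60]]'

```text
time: 6.42
tool_pos: [0.4988, -0.082, 0.1665]
tool_rot: [0.002, 0.704, 0.71, 0.001]
contact_force: [0.5, -0.8, 0.3]
gripper_width: 0.6
grasp_force: 0.0
```

```bash
cat >> h.py <<'E'
WR=R.from_euler('z',YAW-.06)*R.from_matrix(np.array([[0,1,0],[1,0,0],[0,0,-1.]]))
E
python3 - <<'E'
from h import *
t=pose()[0];print(t,tobox(t))
for zz in(.08,.011): print(rel(box([.0081,0.010,zz]),WR))
E
```

```text
[ 0.49876484 -0.08204608  0.16650265] [0.00925053 0.01400767 0.16650265]
([-0.16, -0.05, 3.46], [0.03, 0.0, 0.05])
([-0.16, -0.06, 6.22], [0.03, 0.0, 0.05])
```

Request:
jog_arm --targets '[[[-0.16,-0.05,1],[0,0,0],60],[[-0.16,-0.05,2.5],[0,0,0],60],[[-0.16,-0.05,4],[0,0,0],60],[[-0.16,-0.05,5.2],[0,0,0],60],[[-0.16,-0.05,5.8],[0,0,0],60],[[-0.16,-0.05,6.1],[0,0,0],60],[[-0.16,-0.05,6.1],[0,0,0],60]]'

```text
time: 7.3
tool_pos: [0.5059, -0.0895, 0.0222]
tool_rot: [0.008, 0.704, 0.71, 0.006]
contact_force: [0.9, 7.1, 27.0]
gripper_width: 0.602
grasp_force: 11.3
```

Request:
jog_arm --targets '[[[0,0,0],[0,0,0],40],[[0,0,0],[0,0,0],30],[[0,0,0],[0,0,0],10],[[0,0,0],[0,0,0],10],[[0,0,0],[0,0,0],10]]'

```text
time: 7.92
tool_pos: [0.5015, -0.0903, 0.0192]
tool_rot: [0.005, 0.705, 0.709, 0.002]
contact_force: [-2.1, 0.2, 19.7]
gripper_width: 0.099
grasp_force: 10.0
```

Run:
```python
from h import *
s=state(); print(pose()[0],tobox(pose()[0]),s["contact_force"].round(1),s["ft_torque"].round(2),rel(box([.0081,0.010,.03]),WR))
im,d=grab_frame("side"); cv2.imwrite("pics/s3.png",cv2.resize(im[150:290,270:420],None,fx=4,fy=4,interpolation=2)[:,:,::-1])
```

```text
[ 0.50146846 -0.09032378  0.01920556] [0.01143607 0.00557835 0.01920556] [-2.1  0.2 19.7] [ 0.03  0.28 -0.03] ([0.17, -0.14, -0.43], [0.07, 0.02, 0.03])
```

View pics/s3.png

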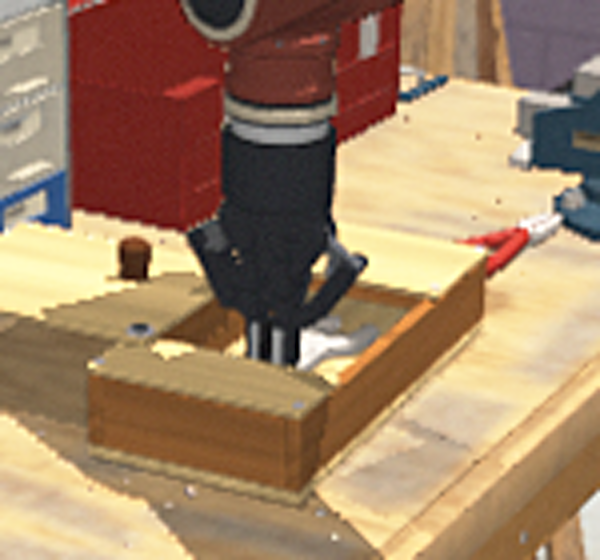

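The fingers closed on top of the wrench. The earlier push came from the +x side: the +x knuckle met the cover's edge, because the cover is only at about 1.48 rad and its edge overhangs to box x ≈ 53. I'll lift, swing the cover further to about 1.7, then try again with a narrower opening.

Request:
jog_arm --targets '[[[0,0,-2],[0,0,0],10],[[0,0,-4],[0,0,0],30],[[0,0,-5],[0,0,0],50],[[0,0,-5],[0,0,0],50]]'

```text
time: 8.48
tool_pos: [0.4981, -0.0893, 0.1411]
tool_rot: [0.003, 0.705, 0.709, 0.001]
contact_force: [0.5, -0.2, -0.6]
gripper_width: 0.499
grasp_force: 0.0
```

Run:
```python
from h import *
t=pose()[0]; print(t)
for j,z in((1.44,.14),(1.44,.08),(1.52,.08),(1.6,.08),(1.7,.08),(1.7,.15)): print(j,rel(knob(j,z)))
```

```text
[ 0.49810795 -0.08932906  0.14113417]
1.44 ([0.04, 3.81, 0.07], [0.04, 0.01, -0.4])
1.44 ([0.04, 3.8, 2.47], [0.04, 0.01, -0.4])
1.52 ([0.19, 4.06, 2.47], [0.04, 0.01, -0.4])
1.6 ([0.37, 4.31, 2.47], [0.04, 0.01, -0.4])
1.7 ([0.61, 4.6, 2.47], [0.04, 0.01, -0.4])
1.7 ([0.6, 4.61, -0.33], [0.04, 0.01, -0.4])
```

Request:
jog_arm --targets '[[[0.1,2,0],[0,0,0],50],[[0.1,3.9,0],[0,0,0],50],[[0.1,3.9,1.2],[0,0,0],50],[[0.1,3.9,2.4],[0,0,0],50],[[0.2,4.2,2.45],[0,0,0],50],[[0.3,4.5,2.45],[0,0,0],50],[[0.5,4.75,2.45],[0,0,0],50],[[0.6,4.95,2.45],[0,0,0],50]]'

```text
time: 9.48
tool_pos: [0.621, -0.0736, 0.078]
tool_rot: [0.0, 0.705, 0.709, 0.0]
contact_force: [-1.5, 0.6, 0.7]
gripper_width: 0.499
grasp_force: 0.8
```

Request:
jog_arm --targets '[[[0,0,0],[0,0,0],50],[[0,-0.3,0],[0,0,0],50],[[0,-0.3,-1.5],[0,0,0],45],[[0,-0.3,-2.7],[0,0,0],45],[[-0.1,-2.5,-2.7],[0,0,0],45],[[-0.1,-4.9,-2.7],[0,0,0],45],[[-0.1,-4.9,-2.7],[0,0,0],45]]'

```text
time: 10.35
tool_pos: [0.4923, -0.0763, 0.1416]
tool_rot: [-0.002, 0.706, 0.709, -0.001]
contact_force: [1.1, 0.5, -0.7]
gripper_width: 0.451
grasp_force: 0.0
```

Run:
```python
from h import *
t=pose()[0]; print(t,tobox(t))
s,d=grab_frame("side"); t,dt=grab_frame("top")
W=cloud("top",dt); hs=s.astype(int)
cr=[]
for n,im in(("side",s),("top",t)):
    m=(im.astype(int).sum(2)<190); 
a=cv2.resize(s[180:280,250:410],None,fx=4,fy=4,interpolation=2); b=cv2.resize(t[180:280,290:450],None,fx=4,fy=4,interpolation=2)
im=np.hstack([a,b]); im=cv2.resize(im,(800,250)); im=np.vstack([cv2.resize(a,(560,350))[:300],cv2.resize(b,(560,350))[:300]]); cv2.imwrite("pics/both.png",im[:,:,::-1])
print(rel(box([.0081,0.008,.011]),WR))
```

```text
[ 0.49229981 -0.07634427  0.14161833] [0.00315121 0.0200991  0.14161833]
([-0.43, 0.03, 5.34], [0.01, 0.0, 0.02])
```

View pics/both.png

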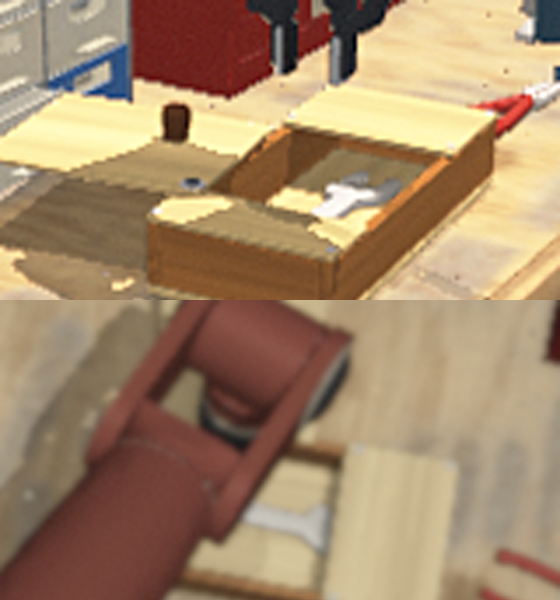

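The cover is now further open, with its edge clear of the opening, and the wrench looks unmoved: its head is at about (365,195) in the side panel. I'll descend with the narrower opening.

Request:
jog_arm --targets '[[[-0.43,0.03,1],[0,0,0],45],[[-0.43,0.03,2.2],[0,0,0],45],[[-0.43,0.03,3.3],[0,0,0],45],[[-0.43,0.03,4.2],[0,0,0],45],[[-0.43,0.03,4.8],[0,0,0],45],[[-0.43,0.03,5.2],[0,0,0],45],[[-0.43,0.03,5.2],[0,0,0],45]]'

```text
time: 11.32
tool_pos: [0.4986, -0.088, 0.014]
tool_rot: [-0.0, 0.705, 0.709, -0.0]
contact_force: [0.5, 0.2, -0.4]
gripper_width: 0.453
grasp_force: 0.0
```

No contact this time. Closing.

Request:
jog_arm --targets '[[[0,0,0.1],[0,0,0],30],[[0,0,0.1],[0,0,0],10],[[0,0,0.1],[0,0,0],5],[[0,0,0.1],[0,0,0],5],[[0,0,0.1],[0,0,0],5]]'

```text
time: 11.95
tool_pos: [0.4997, -0.0883, 0.013]
tool_rot: [0.001, 0.705, 0.709, 0.001]
contact_force: [0.6, 0.3, 6.0]
gripper_width: 0.213
grasp_force: 59.5
```

Request:
jog_arm --targets '[[[0,0,-0.2],[0,0,0],5],[[-0.5,0,-0.2],[0,0,0],5],[[-1.0,0,-0.2],[0,0,0],5],[[-1.4,0,-0.2],[0,0,0],5],[[-1.8,0,-0.2],[0,0,0],5],[[-1.8,0,-0.2],[0,0,0],5]]'

```text
time: 12.7
tool_pos: [0.4988, -0.1339, 0.0168]
tool_rot: [-0.0, 0.706, 0.708, 0.0]
contact_force: [0.1, 0.0, -1.7]
gripper_width: 0.216
grasp_force: 58.7
```

Request:
jog_arm --targets '[[[-0.2,0,0],[0,0,0],5],[[-0.4,0,0],[0,0,0],5],[[-0.4,0,0],[0,0,0],5]]'

```text
time: 13.08
tool_pos: [0.4989, -0.1432, 0.0169]
tool_rot: [0.0, 0.705, 0.709, 0.0]
contact_force: [-0.0, -0.4, -2.3]
gripper_width: 0.213
grasp_force: 58.7
```

Run:
```python
from h import *
t=pose()[0]; print(tobox(t),state()["contact_force"])
im,d=grab_frame("side"); cv2.imwrite("pics/s5.png",cv2.resize(im[180:280,290:410],None,fx=5,fy=5,interpolation=2)[:,:,::-1])
```

```text
[ 0.0055909  -0.04705865  0.01690852] [-0.00889028 -0.37614874 -2.27245679]
```

View pics/s5.png

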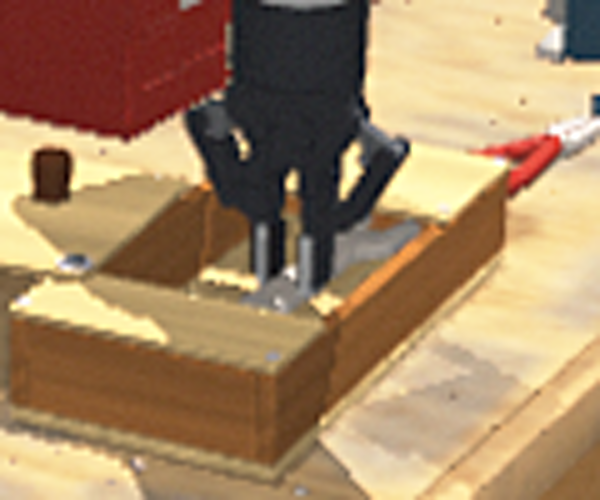

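The side crop shows the fingers holding the shank, with the head at (390,240) sliding under the long board. There is no contact, so I'll tilt the butt up about the jaw.

Request:
jog_arm --targets '[[[-0.01,0,-0.35],[0,0.5,0],5],[[-0.04,0,-0.66],[0,1,0],5],[[-0.1,0,-0.97],[0,1.5,0],5],[[-0.17,0,-1.25],[0,2,0],5],[[-0.17,0,-1.25],[0,2,0],5]]'

```text
time: 13.75
tool_pos: [0.4992, -0.1481, 0.0484]
tool_rot: [-0.098, 0.699, 0.702, 0.098]
contact_force: [0.1, 0.7, -2.1]
gripper_width: 0.216
grasp_force: 58.7
```

Request:
jog_arm --targets '[[[0.5,0,0],[0,0,0],5],[[1,0,0],[0,0,0],5],[[1.5,0,0],[0,0,0],5],[[2,0,0],[0,0,0],5],[[2.5,0,0],[0,0,0],5],[[3,0,0],[0,0,0],5]]'

```text
time: 14.5
tool_pos: [0.4985, -0.0742, 0.069]
tool_rot: [-0.099, 0.698, 0.702, 0.098]
contact_force: [-0.1, 0.0, -1.8]
gripper_width: 0.214
grasp_force: 58.8
```

Request:
jog_arm --targets '[[[0.5,0,0],[0,0,0],5],[[1,0,0],[0,0,0],5],[[1.4,0,0],[0,0,0],5],[[1.4,0,0],[0,0,0],5]]'

```text
time: 15.0
tool_pos: [0.4984, -0.0409, 0.0786]
tool_rot: [-0.098, 0.698, 0.702, 0.098]
contact_force: [0.3, -0.7, -2.5]
gripper_width: 0.218
grasp_force: 58.7
```

Run:
```python
from h import *
t=pose()[0]; print(tobox(t),state()["contact_force"])
print(rel(t+[0,0.01,.15],pose()[1]))
# height of grey wrench points in side view
im,d=grab_frame("side"); W=cloud("side",d); h=cv2.cvtColor(im,cv2.COLOR_RGB2HSV)
bx=np.array((W-O)@B.as_matrix()); m=(abs(bx[:,:,0])<.045)&(bx[:,:,1]>-.2)&(bx[:,:,1]<.2)&(h[:,:,1]<40)&(h[:,:,2]>90)&(bx[:,:,2]>.02)&(bx[:,:,2]<.16)
for y in range(-120,180,20):
    q=bx[m&(abs(bx[:,:,1]*1000-y)<10)]
    if len(q)>3: print(y,len(q),(np.median(q,0)*1000).round(0))
```

```text
[0.01139018 0.05505548 0.07864753] [ 0.25287957 -0.66783531 -2.47876137]
([2.04, 0.0, -5.66], [0.0, 0.0, 0.0])
-60 6 [ 18. -52.  49.]
-40 16 [-13. -44.  52.]
-20 33 [ -9. -18.  58.]
0 23 [ 1. -3. 62.]
20 9 [ 2. 21. 68.]
40 7 [-1. 44. 79.]
60 87 [ 2. 62. 93.]
80 21 [ 5. 80. 88.]
100 21 [ 4. 97. 93.]
120 23 [  5. 121.  99.]
140 38 [  8. 143. 105.]
160 20 [ 16. 152. 106.]
```

The wrench lies along a 16° line, with the jaw at about y −57 (past the board edge at −80) and the butt at about y 155. I'll lift it straight up.

Request:
jog_arm --targets '[[[0.28,0,-0.75],[0,0,0],5],[[0.54,0,-1.5],[0,0,0],5],[[0.8,0,-2.3],[0,0,0],5],[[1.1,0,-3.1],[0,0,0],5],[[1.4,0,-3.9],[0,0,0],5],[[1.7,0,-4.8],[0,0,0],5],[[2.04,0,-5.66],[0,0,0],5],[[2.04,0,-5.66],[0,0,0],5]]'

```text
time: 16.05
tool_pos: [0.4997, -0.0319, 0.2319]
tool_rot: [-0.096, 0.698, 0.702, 0.099]
contact_force: [0.5, 0.2, -2.2]
gripper_width: 0.212
grasp_force: 58.9
```

Request:
jog_arm --targets '[[[0,0,0],[0,-0.6,0],5],[[0,0,0],[0,-1.2,0],5],[[0,0,0],[0,-1.6,0],5],[[0,0,0],[0,-1.6,0],5],[[0,0,0],[0,-1.6,0],5],[[0,0,0],[0,-1.6,0],5],[[0,0,0],[0,-1.6,0],5]]'

```text
time: 16.92
tool_pos: [0.4982, -0.0318, 0.2283]
tool_rot: [-0.02, 0.705, 0.708, 0.02]
contact_force: [0.6, 0.1, -2.3]
gripper_width: 0.214
grasp_force: 58.8
```

Run:
```python
from h import *
s=state(); print(tobox(pose()[0]),s["contact_force"],s["grasp_force"],s["joint_vel"].round(3))
im,d=grab_frame("side"); W=cloud("side",d); h=cv2.cvtColor(im,cv2.COLOR_RGB2HSV)
bx=np.array((W-O)@B.as_matrix()); m=(abs(bx[:,:,0])<.045)&(bx[:,:,1]>-.2)&(bx[:,:,1]<.22)&(h[:,:,1]<40)&(h[:,:,2]>90)&(bx[:,:,2]>.1)&(bx[:,:,2]<.28)
for y in range(-120,220,20):
    q=bx[m&(abs(bx[:,:,1]*1000-y)<10)]
    if len(q)>3: print(y,len(q),(np.median(q,0)*1000).round(0))
k=(im.astype(int).sum(2)<300)&(bx[:,:,2]>.075)&(bx[:,:,2]<.1)&(bx[:,:,0]>.05)&(bx[:,:,0]<.2)&(abs(bx[:,:,1])<.06)
print("knob",k.sum(),bx[k].mean(0))
```

```text
[0.01180126 0.06415633 0.22832912] [ 0.56154876  0.14208988 -2.29634979] 58.84457913728511 [ 0.003 -0.002 -0.002 -0.003 -0.002 -0.001]
-40 26 [-12. -41. 224.]
-20 40 [ -8. -18. 227.]
0 36 [ -1.  -2. 227.]
20 19 [  2.  19. 228.]
40 6 [  1.  38. 226.]
60 14 [  8.  65. 232.]
80 94 [  3.  77. 241.]
100 30 [  7. 101. 234.]
120 31 [  6. 121. 236.]
140 33 [  7. 140. 237.]
160 57 [ 14. 162. 236.]
knob 59 [0.11987311 0.02452105 0.08803316]
```

The wrench is level at about 0.23 m, gripped and still, and the cover is at about 1.7 rad. Handing in.

```bash
python3 -c "
from plant import *
print(job_done())"
```

```text
the job is handed in; nothing more can be done
None
```

The job is handed in, but no verdict came back: at hand-in the wrench was gripped, level and still at about 0.23 m above the bench, and the cover stood open at about 1.7 rad. I did not go near the tape, sanding block or pliers, though I did not re-measure them; one early grasp attempt pressed a finger knuckle on the cover's edge at 27 N, under the 40 N limit.

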